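# Pop the gauged inlay blank and trap it on the slide

## Task

Press the yellow ejector button right down with one finger so that the pale stone blank pops out of its pocket, and with the other finger trap it on the steel slide, clear of its pocket, before it slides away into the scrap tray. Only block it: do not pinch, lift or carry the blank, and leave the sanding block, glue jar and pot alone. Finish while holding like that: one finger still keeping the button down, the other still stopping the blank on the slide.

Things in the scene. Friction and masses are not known exactly. Their poses are not given: they have to be found in the camera images.
- fixture: Fixed gauging fixture, grey base plate 185 x 165 x 10 mm, turned about the vertical only. Origin on the bench, in plan midway between the button's axis (x = 0, y = +37.5 mm) and the slide's centre line (y = -37.5 mm); z up. The slide descends towards -x and ends at x = -37 mm over a black scrap tray, 20 mm high, reaching x = -118 mm. Highest part: back stop, 91 mm up at x = 85 mm.
- slide_beside_button (a point): Point on the steel floor of the slide, on its centre line, level with the button along the fixture's y axis, 75 mm from the button's axis, 75 mm down the slope from the pocket's centre. 44 mm above the bench: 9 mm below the button's top when that is right down, so level fingertips can press the button and block the slide without touching its floor (floor rises 0.40 mm per mm uphill).
- ejector_top (a point): Centre of the flat top of the round yellow push button, 32 mm across, in a black round housing 42 mm across and 46 mm high. The top is 65 mm above the bench when up, 53 mm when right down; it moves straight down and springs back when let go.
- ejector (a joint): Travel of the button: 0 up, 0.012 m right down. Its spring takes 2.4 N to start and 8 N fully down. It lifts the brass seat under the blank by 0.75 of this travel; at about 0.0075 m the blank comes free of the pocket and at once slides down and off the slide in a fraction of a second, unless a finger already stands in its way.
- chute: The fixed steel slide: slope 22 degrees, slippery (friction about 0.08), 48 mm wide between blue walls 9 mm high. Origin at the pocket's centre, in the plane of the sliding surface; -x points down the slope, y across, z square to the floor. The pocket is 33 mm long (x -16.5 to +16.5 mm), 5.5 mm deep; the sliding floor runs from x = -16.5 to -115 mm.
- tile_mid (a point): Centre of the loose stone blank, cream with two grey marks: 30 mm along the slope, 44 mm across, 18 mm thick, about 60 g. At the start it lies in the pocket with 12 mm of its thickness showing. Stopped on the slide, its centre is 9 mm above the floor. A finger beside the button stops it with its centre about 50 mm below the pocket's centre.
- sanding_block: Cork sanding block 72 x 47 x 26 mm, loose, leave alone. Origin at the centre of its underside.
- glue_jar: Glue jar, 48 mm across, 75 mm high, white cap, loose, leave alone. Origin at the centre of its underside.
- chip_pot: Blue ceramic pot, 68 mm across, 50 mm high, loose, leave alone. Origin at the centre of its underside.
There are look-alikes about, which are no part of the job. Leave any green or purple look-alike of the part that bears tile_mid alone.

How it is judged:
By the outcome, as a careful person would: the job done as asked, in the order asked, and still so for the second after the job is handed in, while the arm keeps its last pose, push and grip.
It also fails if it takes over 32 s, if anything falls off the work surface, if the arm or the gripper's body presses on something with over 40 N, if the wrist force passes 120 N, or if a joint passes its speed limit or range.

## Robot

A 6-joint arm with a two-finger parallel gripper is mounted at the origin on the work surface. World frame = base frame: x ahead of the robot, y to its left, z up, the work surface at z = 0. Lengths are in mm, angles in rad, forces in N, time in s.
With the tool pointing down it reaches from about 325 to 875 mm from the base axis. Payload 4.4 kg.
Tool frame: the origin (TCP) lies where the fingers leave the gripper's body, on its centre line; the fingertips stand 73 mm ahead of it and the grasp point (between the pads) lies 54 mm ahead of it (robot.pinch_z is the distance from the TCP to the grasp point, in mm); z points along the fingers, x is the direction in which the jaws open and shut, and the axes are right-handed (so a half turn about z gives the same grasp; the last joint's range is limited). The gripper opens to 85 mm and grips with 20 to 120 N. Pads are 22 mm wide; open, the fingers measure 114 mm over their backs; the gripper's body (76 mm by 85 mm) begins 54 mm behind the grasp point. The pads swing forward as they close: fully open they stand 13 mm farther back than shut.
Start: joints at [-1.323, 0.207, 1.542, -0, 1.393, -0.15], TCP at [223.268, -529.886, 303.882] pointing down, gripper open.
Joint ranges: [-2.73, 2.73], [-0.86, 2.22], [0.23, 2.46], [-1.11, 4.25], [0.08, 2.63], [-2.82, 2.82]. Speed limits (rad/s): [2.79, 2.79, 3.14, 3.14, 3.14, 3.14].

## Interface

Orientations are given as a unit quaternion [w, x, y, z].
In Python, from plant import robot, imaging, job gives the robot as it stands.
- The arm moves only by the tool send_rows, never from a script. Its argument "motion" is a list of rows, each a list of 7 numbers: the shift along the tool's x, y, z each as a share of 12 cm, from -1 to 1, then the turn, a rotation vector about the tool's x, y, z each as a share of pi/2 rad, from -1 to 1, then the gripper's target within -1 to 1 (shut at 1, half-way at 0, fully open at -1). A call has 1 to 5 rows; each row is the pose to reach, as a shift and turn from the pose commanded when the call began, along the tool's axes at that moment; what a row does not reach only later rows make up. A row lasts 1/10 s, in which the tool goes at most 50 mm and 8.59 degrees, less where a joint would pass 70% of its speed; a pose out of reach is approached as far as the arm can. A call with a number of a shift or a turn outside -1 to 1 is refused whole. A call with a gripper value outside its range is refused whole. The fingers move at their own pace and stop on an object; the grip force is fixed at half the most. Time passes only in rows, so rows that repeat a pose let the fingers close. It gives the time, the measured TCP pose, the force and the opening at its end, in the units of the state.
- robot.sense(): the state, without advancing time (a new reading comes with each control period).
- imaging.camera(name): name is "scene" or "top"; returns a dict with "img" (420x560x3 uint8, red, green, blue), "fovy" (degrees; the focal length in pixels is half the picture's height over the tangent of half this angle, whatever the lens; pixels are square), "cx", "cy" (the principal point, pixels), "dist_coeffs" ([k1, k2, p1, p2, k3] as OpenCV has them; the pictures are not rectified), "T" (4x4, takes a point from camera to world coordinates). Camera axes: x right, y down, z forward; pixel columns grow to the right and rows downward; lengths in mm; the calibration is good to about 2 mm. A picture is of the moment at which its call begins. There is no depth.
- job.hand_in(): hands the job in, once; it reports no verdict.
The state is a dict: "t": time; "joint_positions": joint angles; "qvel": joint speeds; "tau": joint torques, N m; "position": TCP position; "ee_rot": TCP orientation; "contact_force": force on the tool from outside, world axes, zero at the start; "moment": the same for the moment, N m; "finger_gap": finger opening in mm.
Only numpy, scipy, OpenCV 4.12 (cv2) and the standard library are available. Lean on these libraries where they do the work, as an engineer would, in place of code of your own. Each camera call takes 0.05 s, during which the arm holds its last target.

## Working session

There is one attempt and no reset: what is moved stays moved. The work goes in short steps, Python scripts to look and compute and a tool call to move; the robot and the scene stay as the last step left them, time stands still between calls to the robot, and variables do not carry over. Pictures are saved under pics/ and viewed, and the job is handed in when it is done.

Besides the shell and the picture viewer there is one more tool, called after "Request:" as a command line: name --pt "numbers of a row" for each row, then --argument value for the rest. send_rows: Moves the arm, as the interface text tells. Its arguments: {"type":"object","properties":{"motion":{"type":"array"}},"required":["motion"]}

```bash
ls; mkdir -p pics; python3 - <<'E'
from plant import robot, imaging, job
import cv2
for n in ("scene","top"):
    c=imaging.camera(n); cv2.imwrite(f"pics/{n}0.png",c["img"][:,:,::-1]); print(n,c["fovy"],c["cx"],c["cy"],c["dist_coeffs"],c["T"])
print(robot.sense())
E
```

```text
pics
scene 42.236928596452 284.7133445932916 205.31281582872964 [-0.17146959  0.          0.          0.          0.        ] [[ 8.56023553e-01  3.34313127e-01 -3.94282145e-01  1.02296375e+03]
 [ 5.16872714e-01 -5.65550237e-01  6.42647280e-01 -6.37982351e+02]
 [-8.14093892e-03 -7.53914890e-01 -6.56921657e-01  7.93783008e+02]
 [ 0.00000000e+00  0.00000000e+00  0.00000000e+00  1.00000000e+00]]
top 45.627292284053055 277.5964480091165 214.5605040806353 [-0.13388862  0.          0.          0.          0.        ] [[ 2.93780651e-02 -9.84162022e-01  1.74820035e-01  4.35337080e+02]
 [-9.99497862e-01 -2.68459023e-02  1.68321425e-02  4.06417062e+01]
 [-1.18723538e-02 -1.75226747e-01 -9.84456517e-01  9.91276473e+02]
 [ 0.00000000e+00  0.00000000e+00  0.00000000e+00  1.00000000e+00]]
{'t': 0.1, 'joint_positions': array([-1.32252914e+00,  2.07368544e-01,  1.54283725e+00,  9.22548866e-07,
        1.39348262e+00, -1.50492283e-01]), 'qvel': array([ 3.16374614e-05, -1.85015977e-03, -2.93628740e-03,  1.12912882e-03,
        1.25476307e-03,  5.04606618e-04]), 'tau': array([-1.04226729e-03, -3.84094191e+01, -2.92549181e+01, -1.35245677e-04,
        4.87347119e-03,  1.05715108e-05]), 'position': array([ 223.11828462, -529.36158209,  302.81012964]), 'ee_rot': array([-7.04206309e-04,  8.33148774e-01, -5.53047938e-01, -7.75983980e-04]), 'contact_force': array([ 0.02369016, -0.24126768, -0.35519052]), 'moment': array([-0.05375527, -0.0607761 , -0.04323536]), 'finger_gap': 85.47229716311496}
```

View pics/scene0.png

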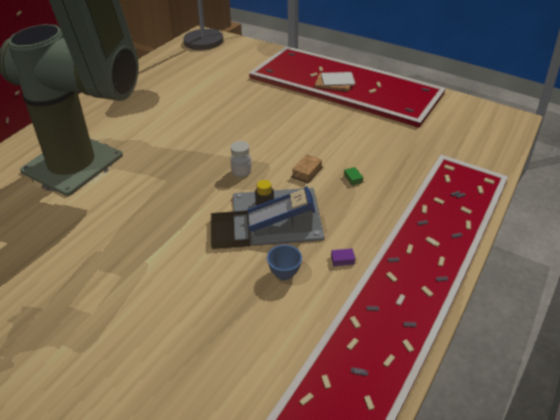

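View pics/top0.png

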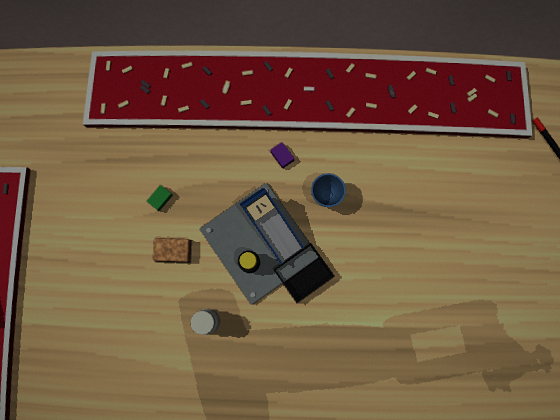

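The top view shows the button at about (248,261), the blank at (260,207), the tray at (303,275), the jar at (204,322) and the pot at (328,190). In the scene view the button is at (264,187) and the blank at (298,200). Next I'll enlarge the crops and measure.

```bash
cat > h.py <<'E'
from plant import robot, imaging, job
import cv2, numpy as np
def cam(n): 
    c=imaging.camera(n); h=c["img"].shape[0]; f=h/2/np.tan(np.radians(c["fovy"])/2)
    c["K"]=np.array([[f,0,c["cx"]],[0,f,c["cy"]],[0,0,1.]]); c["D"]=np.array(c["dist_coeffs"],float); c["T"]=np.array(c["T"]); return c
def ray(c,uv):
    p=cv2.undistortPoints(np.array([[uv]],float),c["K"],c["D"])[0,0]
    return c["T"][:3,3], c["T"][:3,:3]@np.array([p[0],p[1],1])
def onz(c,uv,z):
    o,d=ray(c,uv); return o+d*(z-o[2])/d[2]
def tri(c1,u1,c2,u2):
    A=[];b=[]
    for c,u in((c1,u1),(c2,u2)):
        o,d=ray(c,u); d=d/np.linalg.norm(d); P=np.eye(3)-np.outer(d,d); A.append(P);b.append(P@o)
    A=np.vstack(A);b=np.hstack(b); x=np.linalg.lstsq(A,b,rcond=None)[0]; return x,np.linalg.norm(A@x-b)
def proj(c,p):
    Ti=np.linalg.inv(c["T"]); r,_=cv2.Rodrigues(Ti[:3,:3]); return cv2.projectPoints(np.array(p,float).reshape(-1,1,3),r,Ti[:3,3],c["K"],c["D"])[0].reshape(-1,2)
def blob(c,lo,hi,amin=20):
    m=cv2.inRange(cv2.cvtColor(c["img"],cv2.COLOR_RGB2HSV),lo,hi); n,l,s,ct=cv2.connectedComponentsWithStats(m)
    return [(int(s[i,4]),ct[i].round(2),s[i,:4]) for i in range(1,n) if s[i,4]>=amin]
E
python3 - <<'E'
from h import *
S=cam("scene");T=cam("top")
for c in(S,T): print(blob(c,(22,180,90),(35,255,255)))
for n,c,(x,y,w,h) in(("s",S,(200,130,150,160)),("t",T,(190,170,160,150))):
    k=cv2.resize(c["img"][y:y+h,x:x+w,::-1],None,fx=5 if n=="t" else 3.7,fy=5 if n=="t" else 3.7,interpolation=cv2.INTER_CUBIC)
    k=k[:600]; cv2.imwrite(f"pics/{n}crop.png",cv2.resize(k,None,fx=.8,fy=.8) if n=="t" else k)
E
```

```text
[(164, array([263.75, 187.03]), array([257, 180,  14,  15], dtype=int32))]
[(216, array([247.27, 260.01]), array([239, 252,  17,  17], dtype=int32))]
```

View pics/scrop.png

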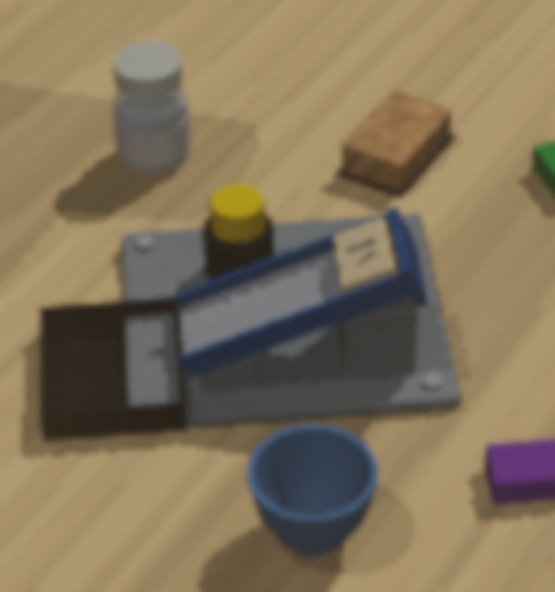

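View pics/tcrop.png

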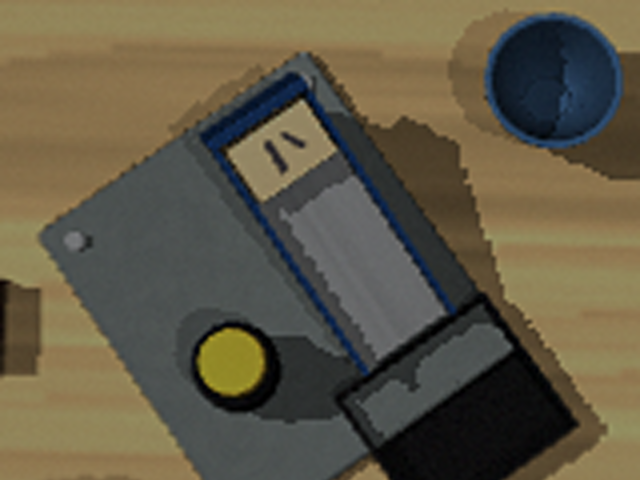

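```bash
python3 - <<'E'
from h import *
S=cam("scene");T=cam("top")
def sub(c,lo,hi,box):
    m=cv2.inRange(cv2.cvtColor(c["img"],cv2.COLOR_RGB2HSV),lo,hi); x,y,w,h=box; k=np.zeros_like(m);k[y:y+h,x:x+w]=m[y:y+h,x:x+w]; return k
b=onz(T,(247.3,260.0),65); print("button top-cam",b)
# scene: top disc of button, crop approx centre (238,200)/3.7
print("button scene", onz(S,(200+238/3.7-.4,130+201/3.7-.4),65))
bs=[np.array([190+x/4-.4,170+y/4-.4]) for x,y in((225,150),(303,97),(340,152),(262,205))]
t=onz(T,np.mean(bs,0),83.2); print("blank",t)
ts=[np.array([200+x/3.7-.4,130+y/3.7-.4]) for x,y in((333,234),(385,219),(398,272),(347,287))]
print("blank scene",onz(S,np.mean(ts,0),83.2))
# expected vector button->blank in fixture: (65,-75)
for B,P in((b,t),(onz(S,(200+238/3.7-.4,130+201/3.7-.4),65),onz(S,np.mean(ts,0),83.2))):
    v=(P-B)[:2]; print(np.linalg.norm(v),np.hypot(65,75), np.degrees(np.arctan2(v[1],v[0])-np.arctan2(-75,65)))
# plate corners
L=onz(T,(190+40/4-.4,170+237/4-.4),10);U=onz(T,(190+305/4-.4,170+52/4-.4),10); d=U-L; print(L,U,np.linalg.norm(d),"yaw+(-90):",np.degrees(np.arctan2(d[1],d[0])))
# edges of slide walls via blue mask
m=sub(T,(105,120,40),(125,255,255),(230,180,90,90)); pts=np.argwhere(m)[:,::-1]; print(len(pts))
E
```

```text
button top-cam [512.53117765 110.25994031  65.        ]
button scene [511.26735695 111.95284378  65.        ]
blank [609.28464447  88.75581031  83.2       ]
blank scene [608.71053546  90.5953904   83.2       ]
99.11438315647192 99.24716620639605 36.554913214018164
99.75627225573322 99.24716620639605 36.72309946448184
[576.37335843 212.27747429  10.        ] [674.53866225  83.08525506  10.        ] 162.25614436502963 yaw+(-90): -52.77100890091044
477
```

```bash
cat >> h.py <<'E'
from scipy.spatial.transform import Rotation as R
B=np.array([512.,111.]); YAW=np.radians(36.8)
fy=np.array([-np.sin(YAW),np.cos(YAW)]); fx=np.array([np.cos(YAW),np.sin(YAW)])
C=B-37.5*fy
Rt=R.from_matrix(np.column_stack([[*(-fy),0],[*(-fx),0],[0,0,-1]]))
def togo(p):
    s=robot.sense(); q=s["ee_rot"]; r=R.from_quat([q[1],q[2],q[3],q[0]])
    d=r.inv().apply(np.array(p)-s["position"]); w=(r.inv()*Rt).as_rotvec()
    print("t",s["t"],"pos",s["position"].round(2),"gap",round(s["finger_gap"],1),"F",s["contact_force"].round(2),"M",s["moment"].round(2))
    print("shift mm",d.round(1),"share",(d/120).round(3),"turn share",(w/(np.pi/2)).round(4))
E
python3 -c "
from h import *
print(C,np.linalg.det(Rt.as_matrix()));togo([*C,260])"
```

```text
[534.46338494  80.97257359] 0.9999999999999996
t 0.3 pos [ 223.21 -529.68  303.44] gap 85.2 F [-0.15  0.71 -0.43] M [-0.    0.03 -0.  ]
shift mm [-441.9 -523.9   43.9] share [-3.682 -4.366  0.366] turn share [-1.00e-04  5.00e-04 -1.55e-01]
```

Request:
send_rows --pt "-0.18 -0.21 0 0 0 0 -0.41" --pt "-0.42 -0.5 0 0 0 0 -0.41" --pt "-0.66 -0.78 0 0 0 0 -0.41" --pt "-0.82 -0.97 0 0 0 0 -0.41"

```text
t: 0.7
position: [293.0, -391.6, 303.7]
ee_rot: [-0.001, 0.833, -0.553, -0.0]
contact_force: [-0.4, -0.5, -0.1]
finger_gap: 60.1
```

Request:
send_rows --pt "-0.18 -0.21 0 0 0 0 -0.41" --pt "-0.42 -0.5 0 0 0 0 -0.41" --pt "-0.66 -0.78 0 0 0 0 -0.41" --pt "-0.82 -0.97 0 0 0 0 -0.41"

```text
t: 1.1
position: [362.0, -255.7, 303.9]
ee_rot: [-0.0, 0.833, -0.553, -0.0]
contact_force: [0.8, -0.4, 0.4]
finger_gap: 60.3
```

Request:
send_rows --pt "-0.18 -0.21 0 0 0 0 -0.41" --pt "-0.42 -0.5 0 0 0 0 -0.41" --pt "-0.66 -0.78 0 0 0 0 -0.41" --pt "-0.82 -0.97 0 0 0 0 -0.41"

```text
t: 1.5
position: [431.1, -119.9, 304.1]
ee_rot: [-0.0, 0.834, -0.552, 0.0]
contact_force: [-0.2, -0.5, 0.4]
finger_gap: 59.9
```

Request:
send_rows --pt "-0.18 -0.21 0 0 0 0 -0.41" --pt "-0.42 -0.5 0 0 0 0 -0.41" --pt "-0.66 -0.78 0 0 0 0 -0.41" --pt "-0.82 -0.97 0 0 0 0 -0.41" --pt "-0.82 -0.97 0 0 0 0 -0.41"

```text
t: 2.0
position: [500.5, 16.6, 303.9]
ee_rot: [-0.001, 0.834, -0.551, 0.0]
contact_force: [0.7, 0.6, 0.4]
finger_gap: 60.2
```

```bash
python3 -c "
from h import *
togo([*C,220])"
```

```text
t 2.0 pos [500.51  16.62 303.94] gap 60.2 F [0.65 0.64 0.42] M [-0.05 -0.05  0.  ]
shift mm [-45.8 -56.4  84. ] share [-0.381 -0.47   0.7  ] turn share [-0.0008  0.0004 -0.1519]
```

Request:
send_rows --pt "-0.1 -0.13 0.2 0 0 -0.04 -0.41" --pt "-0.25 -0.3 0.45 0 0 -0.1 -0.41" --pt "-0.381 -0.47 0.7 0 0 -0.152 -0.41" --pt "-0.381 -0.47 0.7 0 0 -0.152 -0.41"

```text
t: 2.4
position: [531.3, 78.8, 214.9]
ee_rot: [0.002, 0.894, -0.449, -0.004]
contact_force: [-0.6, 0.4, 0.0]
finger_gap: 60.3
```

```bash
python3 - <<'E'
from h import *
togo([*C,150])
for n in ("scene","top"):
    c=cam(n)
    q=proj(c,[[*C,220]])[0].astype(int); x,y=max(q[0]-80,0),max(q[1]-60,0)
    cv2.imwrite(f"pics/{n}1.png",cv2.resize(c["img"][y:y+150,x:x+180,::-1],None,fx=4,fy=4,interpolation=cv2.INTER_CUBIC)); print(n,x,y)
E
```

```text
t 2.4 pos [531.27  78.84 214.9 ] gap 60.3 F [-0.61  0.4   0.01] M [-0.02  0.02 -0.02]
shift mm [ 0.6 -4.3 64.9] share [ 0.005 -0.036  0.541] turn share [ 0.0047  0.004  -0.0013]
scene 182 73
top 179 177
```

View pics/scene1.png

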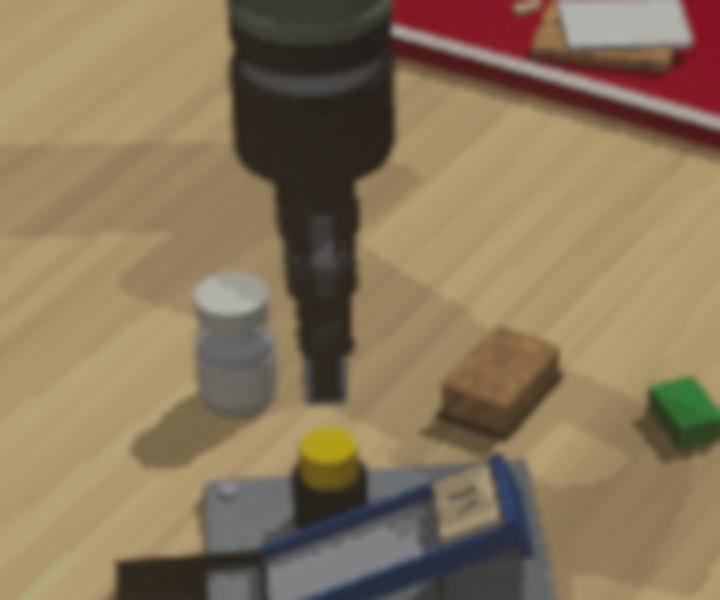

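View pics/top1.png

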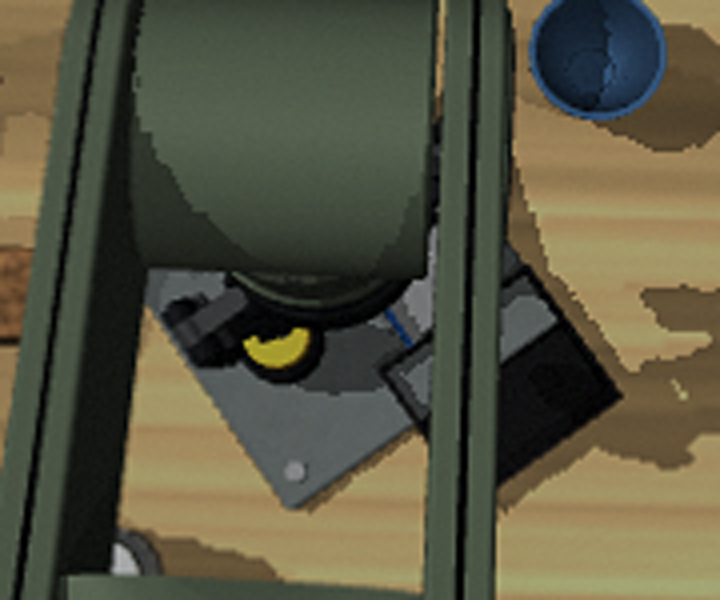

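```bash
python3 - <<'E'
from h import *
togo([*C,150])
E
```

```text
t 2.5 pos [533.09  77.15 219.1 ] gap 60.1 F [ 0.37 -0.7  -0.01] M [-0.05 -0.02  0.01]
shift mm [-2.2 -3.5 69.1] share [-0.018 -0.03   0.576] turn share [ 0.0016  0.0006 -0.0033]
```

The scene view shows the near (slide) finger tip at crop (325,402), in line with the button at (328,445). In the top view the gripper hides part of the button. I'll lower to just above the button and correct the small lateral offset.

Request:
send_rows --pt "-0.018 -0.03 0.2 0 0 -0.003 -0.41" --pt "-0.018 -0.03 0.4 0 0 -0.003 -0.41" --pt "-0.018 -0.03 0.57 0 0 -0.003 -0.41" --pt "-0.018 -0.03 0.57 0 0 -0.003 -0.41" --pt "-0.018 -0.03 0.57 0 0 -0.003 -0.41"

```text
t: 3.0
position: [536.0, 80.5, 153.1]
ee_rot: [-0.0, 0.894, -0.448, 0.001]
contact_force: [0.2, -1.0, 0.2]
finger_gap: 59.9
```

```bash
python3 - <<'E'
from h import *
c=cam("scene"); togo([*C,150]); x,y=190,60
cv2.imwrite(f"pics/scene2.png",cv2.resize(c["img"][y:y+150,x:x+180,::-1],None,fx=4,fy=4,interpolation=cv2.INTER_CUBIC))
s=robot.sense()["position"]
for L in(60,65,70,73): # slide finger tip centre
    p=[*(C-37.3*fy),s[2]-L]; print(L,(proj(c,p)[0]-[x,y])*4)
E
```

```text
t 3.05 pos [536.61  80.72 153.69] gap 60.4 F [-0.27  0.17  0.41] M [ 0.01 -0.04 -0.03]
shift mm [-1.5  1.6  3.7] share [-0.012  0.013  0.031] turn share [-0.0018 -0.0015 -0.0008]
60 [304.47006696 545.74308518]
65 [304.77403638 553.37013871]
70 [305.07649979 560.95173155]
73 [305.25725782 565.47899557]
```

View pics/scene2.png

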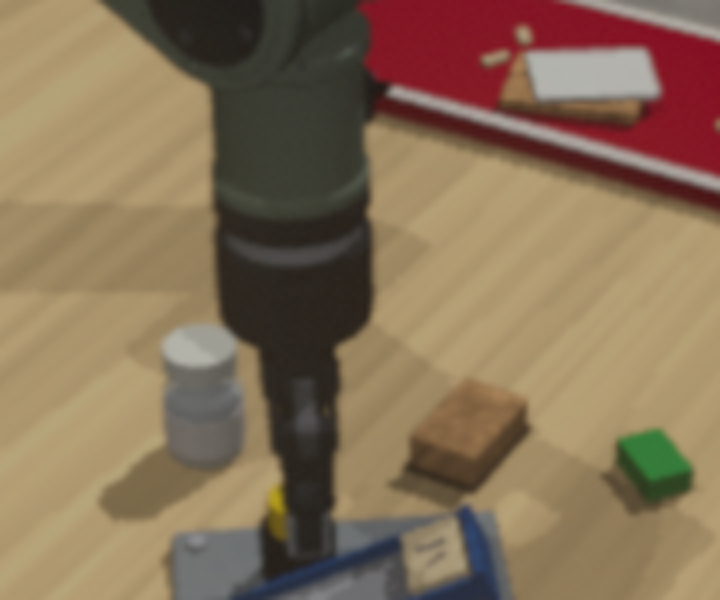

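The finger tip is at crop (308,558). That matches a tip about 70 mm below the TCP, within 1–2 mm of the plan laterally. Now a slow descent.

Request:
send_rows --pt "-0.012 0.013 0.05 0 0 0 -0.41" --pt "-0.012 0.013 0.1 0 0 0 -0.41" --pt "-0.012 0.013 0.1 0 0 0 -0.41" --pt "-0.012 0.013 0.1 0 0 0 -0.41"

```text
t: 3.45
position: [533.0, 81.8, 139.3]
ee_rot: [0.0, 0.894, -0.448, -0.0]
contact_force: [-0.9, 0.2, -0.1]
finger_gap: 60.2
```

```bash
python3 - <<'E'
from h import *
togo([*C,135])
E
```

```text
t 3.45 pos [533.03  81.82 139.35] gap 60.2 F [-0.92  0.22 -0.12] M [0.08 0.01 0.05]
shift mm [ 1.5 -0.6  4.3] share [ 0.013 -0.005  0.036] turn share [0.0002 0.0002 0.0001]
```

Request:
send_rows --pt "0.005 0 0.03 0 0 0 -0.41" --pt "0.005 0 0.05 0 0 0 -0.41" --pt "0.005 0 0.05 0 0 0 -0.41"

```text
t: 3.75
position: [533.2, 81.3, 132.9]
ee_rot: [0.0, 0.894, -0.448, -0.0]
contact_force: [0.1, 0.7, -0.4]
finger_gap: 60.1
```

```bash
python3 - <<'E'
from h import *
togo([*C,125])
c=cam("scene"); x,y=190,100
cv2.imwrite(f"pics/scene3.png",cv2.resize(c["img"][y:y+150,x:x+180,::-1],None,fx=4,fy=4,interpolation=cv2.INTER_CUBIC))
E
```

```text
t 3.75 pos [533.22  81.29 132.94] gap 60.1 F [ 0.05  0.67 -0.4 ] M [-0.03  0.05 -0.02]
shift mm [ 1.  -0.8  7.9] share [ 0.008 -0.007  0.066] turn share [0.0006 0.0004 0.    ]
```

View pics/scene3.png

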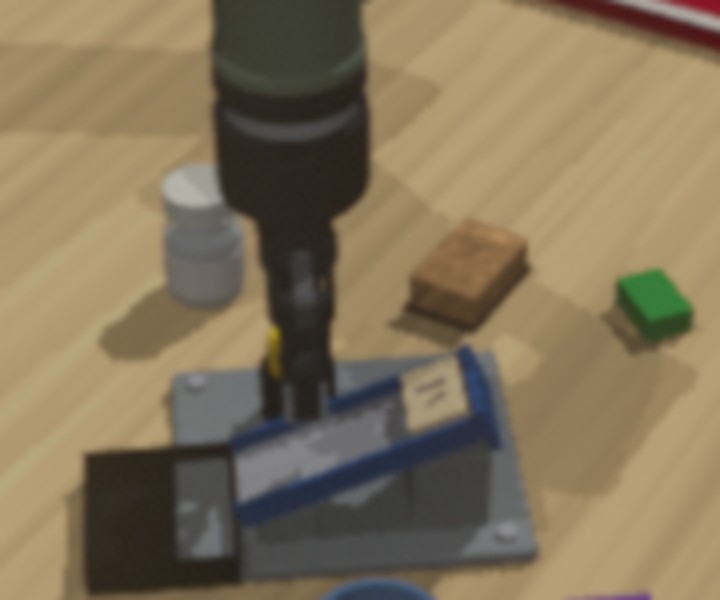

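The slide finger has its tip at crop (307,418), between the blue walls. The blank is still in its pocket at (435,395). There is no contact force yet, so I'll keep descending.

Request:
send_rows --pt "0.008 -0.004 0.03 0 0 0 -0.41" --pt "0.008 -0.004 0.03 0 0 0 -0.41"

```text
t: 4.0
position: [534.4, 81.0, 129.9]
ee_rot: [-0.0, 0.894, -0.448, -0.0]
contact_force: [-2.2, 1.1, 4.4]
finger_gap: 60.5
```

Request:
send_rows --pt "0 0 0.03 0 0 0 -0.41" --pt "0 0 0.03 0 0 0 -0.41"

```text
t: 4.2
position: [534.6, 81.0, 126.6]
ee_rot: [-0.0, 0.894, -0.448, -0.0]
contact_force: [-2.0, 2.0, 4.9]
finger_gap: 60.3
```

```bash
python3 - <<'E'
from h import *
togo([*C,125])
E
```

```text
t 4.2 pos [534.58  81.03 126.59] gap 60.3 F [-2.04  2.04  4.9 ] M [0.3  0.55 0.03]
shift mm [-0.   0.1  1.6] share [-0.     0.001  0.013] turn share [-0.0001  0.0003 -0.    ]
```

Request:
send_rows --pt "0 0 0.02 0 0 0 -0.41" --pt "0 0 0.04 0 0 0 -0.41" --pt "0 0 0.04 0 0 0 -0.41"

```text
t: 4.5
position: [534.6, 81.0, 122.2]
ee_rot: [-0.0, 0.894, -0.448, -0.0]
contact_force: [-3.0, 1.2, 8.0]
finger_gap: 60.4
```

Request:
send_rows --pt "0 0 0.02 0 0 0 -0.41" --pt "0 0 0.02 0 0 0 -0.41"

```text
t: 4.7
position: [534.6, 81.0, 120.4]
ee_rot: [-0.0, 0.894, -0.448, -0.0]
contact_force: [-4.7, 1.7, 10.7]
finger_gap: 60.4
```

```bash
python3 - <<'E'
from h import *
togo([*C,120])
c=cam("scene"); x,y=190,100
cv2.imwrite(f"pics/scene4.png",cv2.resize(c["img"][y:y+150,x:x+180,::-1],None,fx=4,fy=4,interpolation=cv2.INTER_CUBIC))
E
```

```text
t 4.7 pos [534.62  81.01 120.39] gap 60.4 F [-4.73  1.7  10.69] M [0.43 0.92 0.05]
shift mm [-0.1  0.2  0.4] share [-0.001  0.001  0.003] turn share [0.     0.0004 0.0001]
```

View pics/scene4.png

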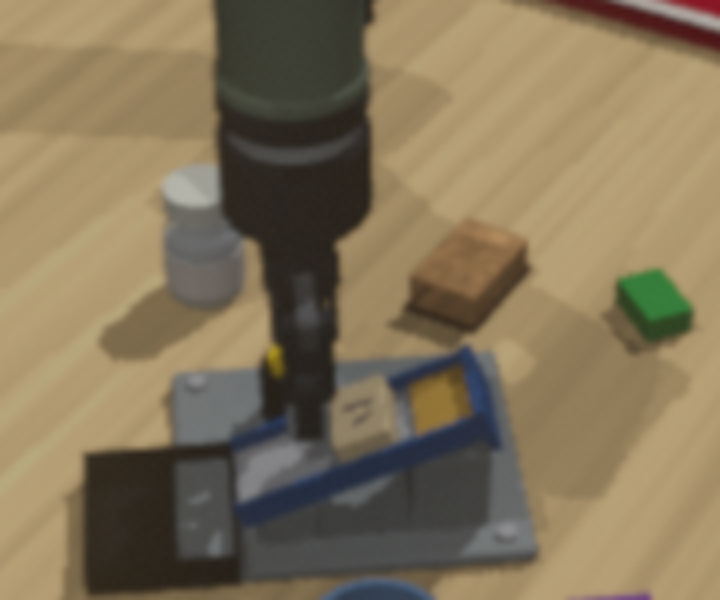

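The blank is out of its pocket and trapped against the slide finger at crop (362,418), with the brass seat visible at (440,400). I'll press a bit further to be sure the button is on its stop.

Request:
send_rows --pt "0 0 0.012 0 0 0 -0.41" --pt "0 0 0.012 0 0 0 -0.41" --pt "0 0 0.012 0 0 0 -0.41"

```text
t: 5.05
position: [534.7, 81.0, 120.3]
ee_rot: [-0.0, 0.894, -0.448, -0.0]
contact_force: [-7.5, 0.4, 18.6]
finger_gap: 60.4
```

```bash
python3 - <<'E'
from h import *
togo([*C,120])
E
```

```text
t 5.05 pos [534.7   81.05 120.26] gap 60.4 F [-7.52  0.43 18.56] M [0.53 1.53 0.19]
shift mm [-0.1  0.2  0.3] share [-0.001  0.002  0.002] turn share [0.0001 0.0005 0.0002]
```

The button is on its stop: the command went 1.4 mm lower, the force rose 8 N and the arm moved only 0.1 mm. One last look before handing in.

```bash
python3 - <<'E'
from h import *
c=cam("scene"); x,y=220,150
m=c["img"][y:y+90,x:x+110,::-1]
cv2.imwrite(f"pics/scene5.png",cv2.resize(m,None,fx=6,fy=6,interpolation=cv2.INTER_CUBIC))
zf=lambda u:[*(C-37.5*fy+u*fx),44+.4*u]
for k,p in(("slidept",zf(0)),("u11",zf(11)),("tip53 uphill",[*(C-37.5*fy+11*fx),53]),("btn edge53 -x",[*(B-16*fx),53]),("btn edge65 -x",[*(B-16*fx),65]),("house -x46",[*(B-21*fx),46])): print(k,((proj(c,p)[0]-[x,y])*6).round())
togo([*C,120])
E
```

```text
slidept [281. 390.]
u11 [313. 378.]
tip53 uphill [313. 368.]
btn edge53 -x [220. 235.]
btn edge65 -x [219. 209.]
house -x46 [207. 251.]
t 5.1 pos [534.72  81.06 120.27] gap 60.0 F [-7.12  0.29 18.41] M [0.59 1.54 0.14]
shift mm [-0.1  0.3  0.3] share [-0.001  0.002  0.002] turn share [0.0001 0.0004 0.0002]
```

View pics/scene5.png

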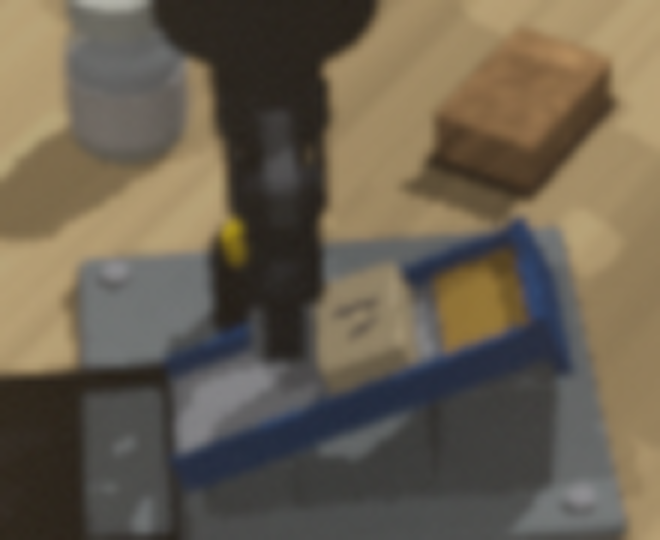

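The blank is square against the slide finger at crop (362,328) and clear of the brass pocket at (485,300). The force is steady at 18 N.

```bash
python3 -c "
from plant import robot,job
print(job.hand_in()); s=robot.sense(); print(s['t'],s['contact_force'],s['position'])"
```

```text
the job is handed in; nothing more can be done
None
the job is handed in; nothing more can be done
```

I pressed the button right down with one finger, and the other finger, already standing in the slide, stopped the blank when it popped out. I handed the job in at about 5.1 s with the arm still holding like that.

- **Setup:** I found the button and blank in both cameras; the two views agreed to about 2 mm, giving a fixture yaw of about 36.8°. I set the fingers 60 mm apart and lowered them level, one over the button and one between the slide walls.
- **Button:** It gave 11–12 mm of travel, then stopped. Commanding 1.4 mm more raised the force from 10.7 to about 18.5 N and moved the arm only 0.1 mm. The moment reading fits contact on the button only, with the slide finger clear of the slide floor.
- **Blank:** The last picture shows it flat on the slide, against the finger and clear of the empty pocket. The jar and cork block, the only loose things in that last crop, looked undisturbed. I took no final top view, so the pot was not checked at the end, but the arm never went near it.
- **Unexplained:** Pressing also gave a sideways force of about 7 N, which I took to be friction on the button. It was steady over the last readings. I could not read the state after handing in, so the final second is not confirmed.

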